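Turn a stack-nest crate and hook it onto the rim lugs of a loaded one

ROBOT

A 6-joint arm with a two-finger parallel gripper is mounted at the origin on a cart in front of the work surface, level with it; the furniture and walls round the work are solid. World frame = base frame: x ahead of the robot, y to its left, z up, the work surface at z = 0. Lengths are in m, angles in rad, forces in N, time in s.
With the tool pointing down it reaches from about 0.325 to 0.9 m from the base axis. Payload 6.1 kg.
Tool frame: the origin (TCP) lies midway between the tips of the shut fingers; the grasp point (between the pads) lies 19 mm behind it; z points along the fingers, y is the line along which they close (so a half turn about z gives the same grasp; the last joint's range is limited). The gripper opens to 85 mm and grips with 20 to 120 N. Pads are 22 mm wide; open, the fingers measure 114 mm over their backs; the gripper's body (76 mm by 85 mm) begins 54 mm behind the grasp point. The pads swing forward as they close: fully open they stand 13 mm farther back than shut.
Start: joints at [-1.241, 0.22, 1.526, -0, 1.395, -0.126], TCP at [0.275, -0.561, 0.231] pointing down, gripper open.
Joint ranges: [-2.98, 2.98], [-0.91, 2.08], [0.09, 2.57], [-1.24, 4.39], [0.2, 2.65], [-2.68, 2.68]. Speed limits (rad/s): [2.57, 2.57, 3.01, 3.14, 3.14, 3.14].

INTERFACE

Orientations are given as a 3x3 rotation matrix whose columns are the frame's x, y, z axes.
In Python, from rig import robot gives the robot as it stands.
- The arm moves only by the tool servo_tool, never from a script. Its argument "increments" is a list of rows, each an object of numbers: "x", "y", "z": the shift along the tool's x, y, z in mm; "turn": the turn about the tool's z in rad. In form: [{"x": .., "y": .., "z": .., "turn": ..}, ...]. A call has 1 to 10 rows; each row is the pose to reach, as a shift and turn from the pose commanded when the call began, along the tool's axes at that moment; what a row does not reach only later rows make up. A row lasts 1/8 s, in which the tool goes at most 62.5 mm and 10.7 degrees, less where a joint would pass 70% of its speed; a pose out of reach is approached as far as the arm can. A call with a gripper value outside its range is refused whole. "fingers" is the closure in counts, from 0 (fully open) to 255 (shut), set as the call begins (left out, the last holds). The fingers move at their own pace and stop on an object; the grip force is fixed at half the most. Time passes only in rows, so rows that repeat a pose let the fingers close. It gives the time, the measured TCP pose, the force, the opening and the grip force at its end, in the units of the state.
- robot.read_state(): the state, without advancing time (a new reading comes with each control period).
- robot.read_camera(name): name is "side" or "top" or "wrist"; returns the picture (480x640x3 uint8, blue, green, red); there is no depth.
- robot.camera_info(name): a dict with "fx", "fy", "cx", "cy" (pixels), "extrinsics" (4x4, takes a point from world to camera coordinates). Camera axes: x right, y down, z forward; pixel columns grow to the right and rows downward; lengths in m; the calibration is good to about 2 mm. A picture is of the moment at which its call begins: read the wrist's pose just before it. camera_info takes no time and is no camera call; for the wrist camera it gives the pose at the moment of the call.
- robot.hand_in(): hands the job in; it is judged then, once.
The state is a dict: "clock": time; "qpos": joint angles; "dq": joint speeds; "tau": joint torques, N m; "position": TCP position; "tool_rot": TCP orientation; "force": force on the tool from outside, world axes, zero at the start; "wrist_torque": the same for the moment, N m; "finger_gap": finger opening in m; "gripper_force": force on a finger pad.
Only numpy, scipy, OpenCV 4.12 (cv2) and the standard library are available. Lean on these libraries where they do the work, as an engineer would, in place of code of your own. Each camera call takes 0.05 s, during which the arm holds its last target. There are 200 camera calls.

TASK

The two small stack-nest crates face the same way, so the empty blue one would drop down inside the loaded grey one and crush its abrasive rolls. Pick the blue crate up by its grip tab, turn it half round and stack it on the grey crate: tip it so its toe end slides in under the yellow hooks, push it home gently by feel, then let the tab end down behind the yellow stops so that it stands level and locked on the rim, and let go. The grey crate must keep its abrasive rolls and not be shoved along the bench more than a few millimetres, and the other things on the bench are to be left alone.

Things in the scene. Friction and masses are not known exactly. Their poses are not given: they have to be found in the camera images.
- upper_crate_mid (a point): Centre of the empty blue crate (about 0.25 kg), 35 mm above its underside (its feet). Axes: x along its length (grip tab at the -x end, toe end +x), z up. Rim x -122 to +100, 144 mm wide, 70 mm high; tapers to 164 x 84 mm at the floor. Pilasters on its long sides end in four feet. Stacked right, this point is 105 mm above lower_crate's origin, x axes opposed, y 0, x -19 to +10 mm in that frame
- upper_tab (a point): Centre of the blue crate's upright grip tab, 8 mm thick along the crate's x, 60 mm wide along y, standing from 70 to 98 mm above its underside; at x -117, y 0, 85 mm above the underside, measured from the centre of the underside. Axes as the crate. The crate hangs 0.12 m to one side of it: grip firmly (60 N or more)
- upper_toe (a point): Blue crate: midway between the front lower edges of its two toe feet, x +78, y 0, at underside level. Toe feet: 5 mm thick plates, x 58 to 78 mm, y 42 to 60 mm either side. Above each, the pilaster's +x face has a window, 5 to 22 mm above the underside, into which a hook tongue goes. Axes as the crate
- upper_heel (a point): Blue crate: midway between its two heel feet, x -32, y 0, at underside level. Heel feet: x -42 to -22 mm, y 42 to 60 mm either side. Axes as the crate
- lower_crate: Loaded grey crate, loose, about 1.5 kg (a level push over about 7 N shoves it along); same shape and axes as the blue one, origin at the centre of its underside. Rim ledges, top at 70 mm, run along both long sides, y 47 to 71 mm, with yellow lugs: hooks towards -x, stops towards +x. Own grip tab: x -113 to -121, top at 98 mm. A crate facing the same way drops inside it
- lower_hooks (a point): A point of the grey crate: x -70, y 0, z 70 mm (ledge height). Its lugs are clamped on rails; where differs and is not given: all hooks and stops stand shifted alike, by up to 18 mm to -x or 7 mm to +x of what is said here; find it by feel. Each hook: a post, face at x -79 mm, a tongue from it to x -70, 9 to 14 mm above the ledge, y 48.5 to 56. Ledge here: x -122 to -49
- lower_stops (a point): A point of the grey crate: x 44.5, y 0, z 70 mm. Stops (shifted like the hooks): 10 mm high, x 44.5 to 49, y 50 to 68. Toe feet go under the tongues up to the posts; heel feet pass over the stops, tab end raised 6 to 18 degrees (11 is good), and come down just inside. Set down flat a crate lands on the tongues. Play: 1 mm to the posts, 2.5 mm to the stops, 2.5 mm sideways
- roll_a: Dark red roll of abrasive, 25 mm across, 59 mm long, lying in the grey crate
- roll_b: Dark red roll of abrasive, 24 mm across, 46 mm long, lying in the grey crate
- marker: Bystander: red and white marker, 132 mm long, in front of the crates
- hammer: Bystander: hammer 288 mm long, behind and to the right of the crates
Things that resemble listed ones, but are neither listed nor needed, are in the scene too. Leave any turquoise look-alike of the roll_a alone.

How it is judged:
At the end, for the whole second after the job is handed in: The blue crate rests on the grey one's rim, turned half round, level on it within 0.04 rad, underside 67 to 73 mm above the grey one's, centred within 6 mm sideways and from 22 mm towards the hooks to 13 mm away. The grey crate stands flat, moved under 6 mm, both rolls still in it (x of upper_crate_mid in the frame of lower_crate between -0.022 and 0.013 m and y of upper_crate_mid in the frame of lower_crate between -0.006 and 0.006 m and z of upper_crate_mid in the frame of lower_crate between 0.102 and 0.108 m and x of upper_tab in the frame of lower_crate above 0.08 m and angle between the z axis of upper_crate_mid and the z axis of lower_crate, either way round below 0.04 rad and angle between lower_crate's own z axis and vertical below 0.04 rad and height (world z) of lower_crate below 0.006 m and distance of lower_crate from where it was at the start of the episode below 0.006 m and horizontal distance between each of roll_a, roll_b and lower_crate below 0.08 m and height (world z) of each of roll_a, roll_b below 0.05 m); the robot touches nothing.
It fails at once if the marker or the hammer is pushed more than 30 mm from its place (distance of any of marker, hammer from where it was at the start of the episode above 0.03 m).
It also fails if it takes over 45 s, if anything falls off the work surface, if the arm or the gripper's body presses on something with over 40 N, if the wrist force passes 120 N, or if a joint passes its speed limit or range.

## Working session

There is one attempt and no reset: what is moved stays moved. The work goes in short steps, Python scripts to look and compute and a tool call to move; the robot and the scene stay as the last step left them, time stands still between calls to the robot, and variables do not carry over. Pictures are saved under pics/ and viewed, at most 10 in all, crops included, and the job is handed in when it is done.

Besides the shell and the picture viewer there is one more tool, called as name(argument=value, ...), one argument or row to a line, values as JSON. servo_tool: Moves the arm, as the interface text tells. Its arguments: {"type":"object","properties":{"increments":{"type":"array"},"fingers":{"type":"number"}},"required":["increments"]}

```bash
mkdir -p pics; ls
python3 - <<'E'
from rig import robot
import cv2
for n in ("top","side"):
    cv2.imwrite(f"pics/{n}0.png",robot.read_camera(n))
    c=robot.camera_info(n);print(n,c)
s=robot.read_state();print(s)
E
```

```text
pics
top {'fx': 452.88125496140674, 'fy': 452.88125496140674, 'cx': 315.65501670039566, 'cy': 244.27038041406962, 'extrinsics': array([[-0.02404094, -0.9992223 ,  0.0312541 , -0.04475255],
       [-0.99931221,  0.02313667, -0.02897942,  0.53595831],
       [ 0.02823376, -0.0319293 , -0.99909127,  0.91488845],
       [ 0.        ,  0.        ,  0.        ,  1.        ]])}
side {'fx': 589.7102679614859, 'fy': 589.7102679614859, 'cx': 310.4594702638319, 'cy': 236.10316688168632, 'extrinsics': array([[-0.45750422, -0.88920321,  0.002744  ,  0.21976578],
       [-0.54376404,  0.27732788, -0.79209212,  0.37331776],
       [ 0.70356987, -0.36387758, -0.61039541,  0.92555729],
       [ 0.        ,  0.        ,  0.        ,  1.        ]])}
{'clock': 0.1, 'qpos': array([-1.24108747e+00,  2.21161677e-01,  1.52751448e+00, -4.87322161e-06,
        1.39468263e+00, -1.26095130e-01]), 'dq': array([ 0.00081584, -0.0013367 , -0.00260002,  0.00075071, -0.00015294,
       -0.0014592 ]), 'tau': array([ 1.48922802e-03, -4.98244357e+01, -3.90548730e+01, -3.42936789e-05,
        5.73231198e-03,  2.54981001e-05]), 'position': array([ 0.27493437, -0.56067099,  0.23029029]), 'tool_rot': array([[ 8.97907101e-01,  4.40184627e-01, -5.76356393e-04],
       [ 4.40184951e-01, -8.97905575e-01,  1.66945085e-03],
       [ 2.17352981e-04, -1.75271518e-03, -9.99998440e-01]]), 'force': array([0.49366826, 0.12889687, 0.53713164]), 'wrist_torque': array([-0.01959516,  0.02738132, -0.08484581]), 'gripper_force': 0.0, 'finger_gap': 0.08548729188796413}
```

View pics/top0.png

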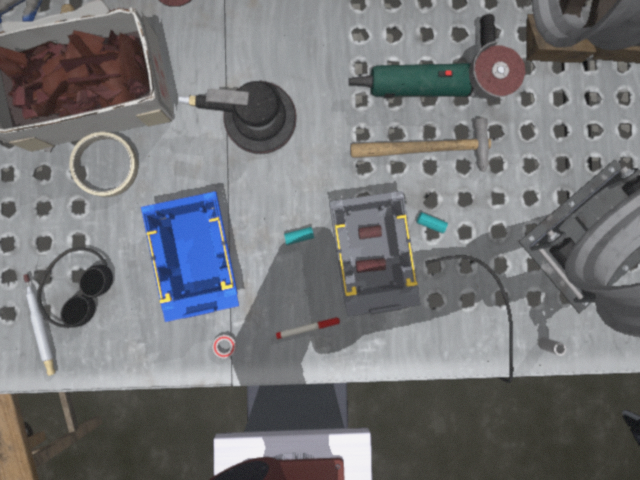

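View pics/side0.png

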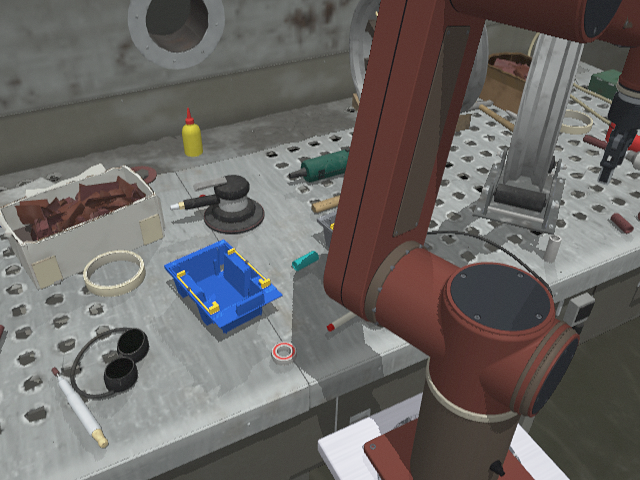

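Top view: the blue crate is at about (190,255) with its tab at the near end (205,308). The grey crate is at (375,250) with its tab at (380,303) and the two dark red rolls at (371,231) and (371,265). The turquoise look-alikes are at (299,236) and (432,222), the marker at (308,328), the hammer at (420,147). Next I enlarge both crates.

Run:
```python
import cv2,numpy as np
im=cv2.imread("pics/top0.png")
a=im[180:330,132:247];b=im[180:330,320:435]
o=np.hstack([cv2.resize(k,None,fx=3.45,fy=3.45*1,interpolation=cv2.INTER_CUBIC) for k in(a,b)])
print(o.shape);cv2.imwrite("pics/crop0.png",o)
```

```text
(518, 794, 3)
```

View pics/crop0.png

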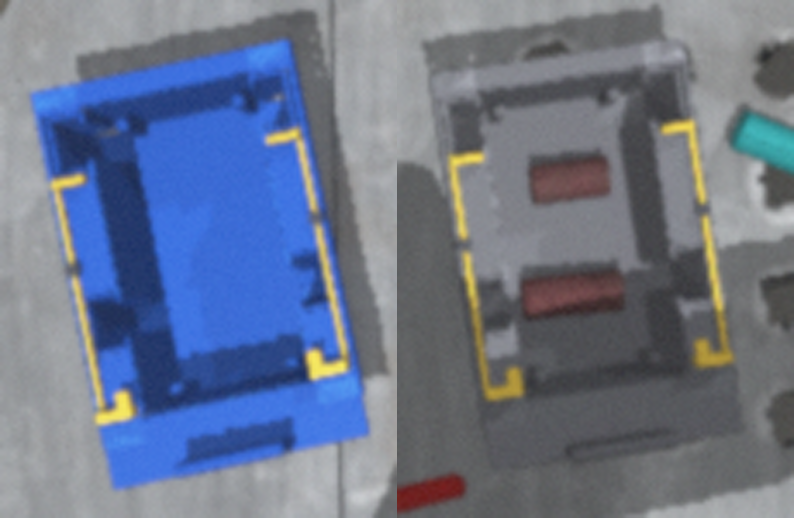

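The crop shows the blue rim corners at crop pixels (33,93), (290,40), (369,434), (114,488) and the grey ones at about (432,75), (690,45), (742,430), (490,466). In both, the stops are at the far end and the hooks at the near, tab end. The two dark red rolls inside the grey crate at crop (569,178) and (572,294) are roll_a and roll_b; the turquoise one lies outside.

```bash
cat > h.py <<'E'
import numpy as np,cv2
from rig import robot
from scipy.optimize import least_squares
def proj(n,P,c=None):
    c=c or robot.camera_info(n);E=c["extrinsics"];q=np.atleast_2d(P)@E[:3,:3].T+E[:3,3]
    return np.c_[c["fx"]*q[:,0]/q[:,2]+c["cx"],c["fy"]*q[:,1]/q[:,2]+c["cy"]]
def back(n,uv,z,c=None):
    c=c or robot.camera_info(n);E=c["extrinsics"];R=E[:3,:3];o=-R.T@E[:3,3]
    uv=np.atleast_2d(uv);d=np.c_[(uv[:,0]-c["cx"])/c["fx"],(uv[:,1]-c["cy"])/c["fy"],np.ones(len(uv))]@R
    return o+d*((z-o[2])/d[:,2])[:,None]
def world(p,P):
    P=np.atleast_2d(P)*1.;c,s=np.cos(p[2]),np.sin(p[2])
    return np.c_[p[0]+c*P[:,0]-s*P[:,1],p[1]+s*P[:,0]+c*P[:,1],P[:,2]]
def fit(n,L,uv,p0,c=None):
    c=c or robot.camera_info(n)
    r=least_squares(lambda p:(proj(n,world(p,L),c)-uv).ravel(),p0);return r.x,np.round(r.fun.reshape(-1,2),1)
def local(p,W):
    W=np.atleast_2d(W);c,s=np.cos(p[2]),np.sin(p[2]);d=W[:,:2]-p[:2];return d@np.array([[c,-s],[s,c]])
E
python3 - <<'E'
from h import *
rim=np.array([[.1,.072,.07],[.1,-.072,.07],[-.122,-.072,.07],[-.122,.072,.07]])
B=(np.array([[33,93],[290,40],[369,434],[114,488]])+.5)/3.45-.5+[132,180]
G=(np.array([[432,75],[690,45],[742,430],[490,466]])-[397,0]+.5)/3.45-.5+[320,180]
for u,y in((B,.2),(G,-.15)):
    p,e=fit("top",rim,u,[.55,y,.1]);print(p,e.tolist())
    print(world(p,[-.117,0,.085]))
L=(np.array([[466,160],[678,127],[522,370],[697,346],[518,396],[700,364]])-[397,0]+.5)/3.45-.5+[320,180]
print(np.round(local(p,back("top",L,.08))*1000,1))
Lb=(np.array([[68,182],[283,138],[130,395],[310,355],[130,418],[313,377]])+.5)/3.45-.5+[132,180]
p,e=fit("top",rim,B,[.55,.2,.1]);print(np.round(local(p,back("top",Lb,.08))*1000,1))
E
```

```text
[0.52738367 0.18376866 0.18270125] [[-0.6, -0.5], [0.3, -0.4], [1.0, 0.3], [-0.7, 0.7]]
[[0.41233096 0.16251134 0.085     ]]
[ 0.5245219  -0.16761574  0.11084022] [[0.3, -0.9], [-0.3, -1.9], [0.8, 1.3], [-0.7, 1.4]]
[[ 0.40823987 -0.1805575   0.085     ]]
[[ 48.7  61.4]
 [ 51.2 -56.7]
 [-69.   46.7]
 [-69.1 -50.3]
 [-82.7  50.8]
 [-79.1 -50.6]]
[[ 46.   59.1]
 [ 46.  -58.5]
 [-73.2  49.1]
 [-72.1 -49.3]
 [-85.3  51.6]
 [-84.1 -48.5]]
```

Run:
```python
from h import *
c=robot.camera_info("wrist");s=robot.read_state();E=c["extrinsics"];R=E[:3,:3]
print(c["fx"],s["tool_rot"].T@(-R.T@E[:3,3]-s["position"]),(R@s["tool_rot"]).round(3))
```

```text
365.5122481163256 [ 0.07538815 -0.00080576 -0.1427361 ] [[-0.001  1.     0.001]
 [-0.955 -0.001 -0.298]
 [-0.298 -0.001  0.955]]
```

servo_tool(
  increments=[
    {"x":50,"y":-35,"z":-30,"turn":0.04},
    {"x":100,"y":-62,"z":-50,"turn":0.09},
    {"x":152,"y":-92,"z":-60,"turn":0.14},
    {"x":205,"y":-122,"z":-60,"turn":0.19},
    {"x":257,"y":-150,"z":-50,"turn":0.24},
    {"x":310,"y":-180,"z":-40,"turn":0.29},
    {"x":362,"y":-208,"z":-20,"turn":0.345},
    {"x":411,"y":-236,"z":-9,"turn":0.345},
    {"x":411,"y":-236,"z":-9,"turn":0.345},
    {"x":411,"y":-236,"z":-9,"turn":0.345},
  ],
)

```text
clock: 1.35
position: [0.54, -0.1684, 0.24]
tool_rot: [[0.994, 0.112, -0.001], [0.112, -0.994, -0.0], [-0.001, 0.0, -1.0]]
force: [-0.1, -0.3, -0.1]
finger_gap: 0.0855
gripper_force: 0.0
```

```bash
cat >> h.py <<'E'
def st():
    s=robot.read_state();R=s["tool_rot"]
    print("t",round(s["clock"],2),"tcp",s["position"].round(4),"yaw",round(np.arctan2(R[1,0],R[0,0]),4),"F",s["force"].round(2),"T",s["wrist_torque"].round(2),"gap",round(s["finger_gap"]*1e3,1),"grip",s["gripper_force"],"q",s["qpos"].round(2),"tilt",R[2,:2].round(4));return s
E
python3 - <<'E'
from h import *
import pickle
s=st();c=robot.camera_info("wrist");im=robot.read_camera("wrist")
pickle.dump((c,s),open("w1.pkl","wb"));cv2.imwrite("pics/w1.png",im)
E
```

```text
t 1.35 tcp [ 0.54   -0.1684  0.24  ] yaw 0.1118 F [-0.11 -0.33 -0.13] T [0.03 0.03 0.05] gap 85.5 grip 0.0 q [-0.44  0.07  1.67 -0.    1.4   1.02] tilt [-0.0009  0.0001]
```

View pics/w1.png

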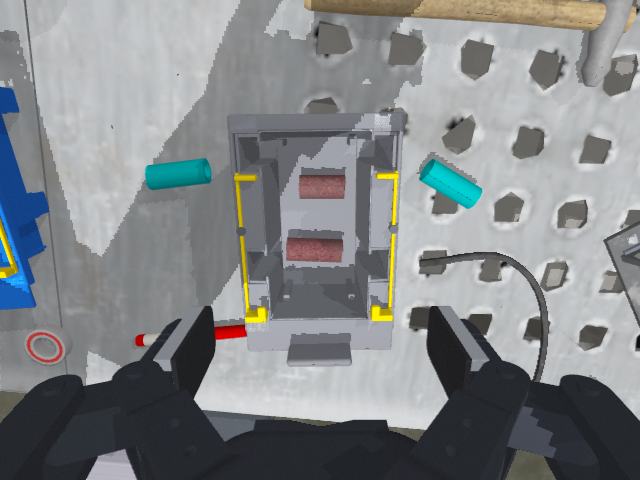

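Wrist view: the grey crate is centred at (317,230), stops at about (246,178) and (388,176), hooks at (256,313) and (382,313), and the grip tab at (319,355). An enlarged crop follows.

Run:
```python
import cv2,numpy as np
im=cv2.imread("pics/w1.png")
o=np.vstack([im[108:184,222:418],im[299:371,222:418]])
cv2.imwrite("pics/w1c.png",cv2.resize(o,None,fx=4,fy=4,interpolation=cv2.INTER_CUBIC))
```

```text
(no output)
```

View pics/w1c.png

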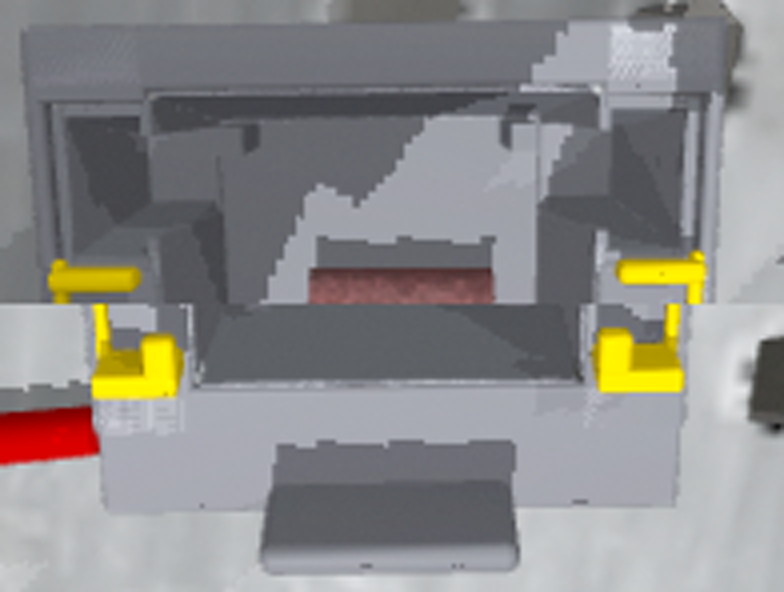

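Run:
```python
from h import *
import pickle
c,s=pickle.load(open("w1.pkl","rb"))
f=lambda a:np.array([[222+(x+.5)/4-.5,(108 if y<304 else 223)+(y+.5)/4-.5] for x,y in a])
rim=np.array([[.1,.072,.07],[.1,-.072,.07],[-.122,-.072,.07],[-.122,.072,.07]])
uv=f([(22,26),(738,22),(675,506),(105,509)])
p,e=fit("w",rim,uv,[.52,-.17,.11],c);print(p,e.tolist())
tab=np.array([[-.121,.03,.098],[-.121,-.03,.098]])
print("tab pix err",(proj("w",world(p,tab),c)-f([(262,572),(518,570)])).round(1).tolist())
# lugs tops z=.08 stops; hooks z=.084
print("stops far/near top edges",(local(p,back("w",f([(95,264),(660,259),(95,285),(660,279),(50,275),(706,267)]),.08,c))*1e3).round(1).tolist())
print("hooks: tongue tip, post front, post back",(local(p,back("w",f([(158,335),(615,330),(118,356),(655,350),(135,395),(640,388)]),.084,c))*1e3).round(1).tolist())
print("tongue inner/outer y",(local(p,back("w",f([(176,345),(143,345),(597,340),(632,340)]),.084,c))*1e3).round(1).tolist())
```

```text
[ 0.52496141 -0.16685093  0.11815239] [[0.5, -0.4], [-0.3, -0.8], [1.4, 0.9], [-1.6, 1.0]]
tab pix err [[-1.0, 2.0], [0.5, 2.1]]
stops far/near top edges [[53.1, 58.9], [53.3, -57.0], [48.8, 59.2], [49.2, -57.2], [50.9, 68.3], [51.6, -66.5]]
hooks: tongue tip, post front, post back [[-65.9, 52.0], [-65.3, -51.7], [-71.1, 61.4], [-70.4, -61.0], [-81.2, 58.1], [-80.1, -58.0]]
tongue inner/outer y [[-68.4, 48.0], [-68.4, 55.5], [-67.8, -47.7], [-67.9, -55.6]]
```

servo_tool(
  increments=[
    {"x":7,"y":-58,"z":0,"turn":-0.01},
    {"x":14,"y":-116,"z":0,"turn":-0.02},
    {"x":21,"y":-175,"z":0,"turn":-0.04},
    {"x":28,"y":-233,"z":0,"turn":-0.05},
    {"x":35,"y":-291,"z":0,"turn":-0.07},
    {"x":42,"y":-349,"z":0,"turn":-0.07},
    {"x":42,"y":-349,"z":0,"turn":-0.07},
    {"x":42,"y":-349,"z":0,"turn":-0.07},
  ],
)

```text
clock: 2.4
position: [0.5438, 0.1816, 0.2405]
tool_rot: [[0.984, 0.179, 0.0], [0.179, -0.984, -0.001], [0.0, 0.001, -1.0]]
force: [-0.5, 0.1, 0.3]
finger_gap: 0.0853
gripper_force: 0.0
```

Run:
```python
from h import *
import pickle
s=st();c=robot.camera_info("wrist");im=robot.read_camera("wrist")
pickle.dump((c,s),open("w2.pkl","wb"));cv2.imwrite("pics/w2.png",im)
o=np.vstack([im[100:176,222:418],im[299:371,222:418]])
cv2.imwrite("pics/w2c.png",cv2.resize(o,None,fx=4,fy=4,interpolation=cv2.INTER_CUBIC))
```

```text
t 2.4 tcp [0.5438 0.1816 0.2405] yaw 0.1797 F [-0.5   0.08  0.29] T [ 0.    0.   -0.04] gap 85.3 grip 0.0 q [ 0.19  0.09  1.65 -0.    1.4   1.58] tilt [0.0002 0.0008]
```

View pics/w2c.png

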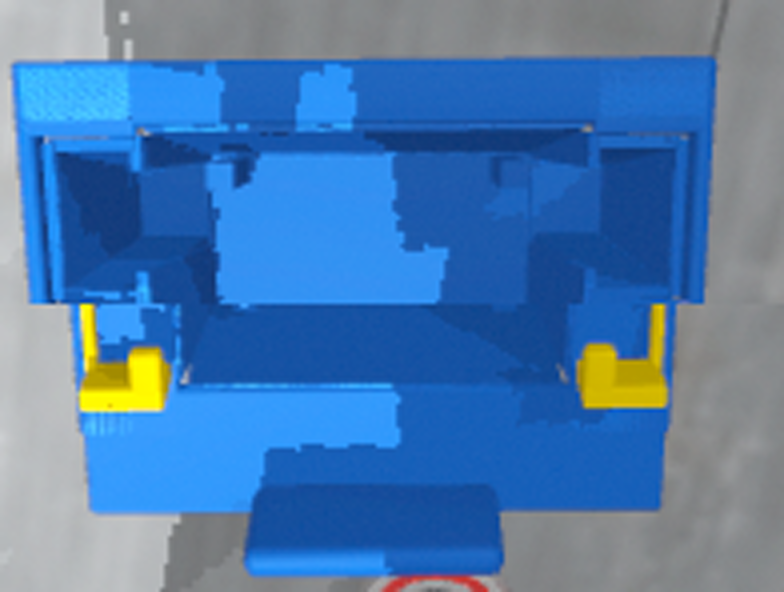

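Blue crop: rim corners at crop pixels (13,64), (714,58), (660,510), (91,512), and the tab's top near edge from (247,574) to (503,573).

Run:
```python
from h import *
import pickle
c,s=pickle.load(open("w2.pkl","rb"))
f=lambda a:np.array([[222+(x+.5)/4-.5,(100 if y<304 else 223)+(y+.5)/4-.5] for x,y in a])
rim=np.array([[.1,.072,.07],[.1,-.072,.07],[-.122,-.072,.07],[-.122,.072,.07]])
uv=f([(13,64),(714,58),(660,511),(91,513)])
p,e=fit("w",rim,uv,[.52,.18,.18],c);print(p,e.tolist())
tab=np.array([[-.121,.03,.098],[-.121,-.03,.098]])
print("tab pix err",(proj("w",world(p,tab),c)-f([(247,574),(503,573)])).round(1).tolist())
t=world(p,[-.117,0,.085])[0];print(t)
# move in tool axes to tab, TCP z .12 then
R=s["tool_rot"];print((R.T@(np.array([t[0],t[1],.115])-s["position"])*1e3).round(1),"turn",-(p[2]-.1797))
```

```text
[0.52714403 0.18535019 0.18572176] [[-1.2, -0.4], [1.2, -0.2], [1.5, 0.4], [-1.5, 0.8]]
tab pix err [[-1.0, 2.3], [0.4, 2.2]]
[0.41215605 0.16374545 0.085     ]
[-132.7   -6.   125.5] turn -0.006021762322799551
```

servo_tool(
  increments=[
    {"x":-50,"y":-3,"z":10,"turn":-0.006},
    {"x":-100,"y":-6,"z":30,"turn":-0.006},
    {"x":-131.5,"y":-6,"z":70,"turn":-0.006},
    {"x":-131.5,"y":-6,"z":120,"turn":-0.006},
    {"x":-131.5,"y":-6,"z":150,"turn":-0.006},
    {"x":-131.5,"y":-6,"z":165,"turn":-0.006},
    {"x":-131.5,"y":-6,"z":173,"turn":-0.006},
    {"x":-131.5,"y":-6,"z":173,"turn":-0.006},
  ],
)

```text
clock: 3.45
position: [0.4136, 0.1651, 0.0677]
tool_rot: [[0.983, 0.185, 0.0], [0.185, -0.983, 0.0], [0.0, 0.0, -1.0]]
force: [-0.2, 0.0, -0.5]
finger_gap: 0.0855
gripper_force: 0.0
```

servo_tool(
  increments=[
    {"z":0},
    {"z":0},
    {"z":0},
    {"z":0},
  ],
  fingers=60,
)

```text
invalid input
```

servo_tool(
  increments=[
    {"x":0,"y":0,"z":0,"turn":0},
    {"x":0,"y":0,"z":0,"turn":0},
    {"x":0,"y":0,"z":0,"turn":0},
  ],
  fingers=65,
)

```text
clock: 3.82
position: [0.4135, 0.1655, 0.0679]
tool_rot: [[0.983, 0.186, 0.001], [0.186, -0.983, 0.0], [0.001, 0.0, -1.0]]
force: [-0.3, -0.8, 0.8]
finger_gap: 0.0635
gripper_force: 0.2
```

servo_tool(
  increments=[
    {"x":0,"y":0,"z":0,"turn":0},
    {"x":0,"y":0,"z":0,"turn":0},
  ],
  fingers=79,
)

```text
clock: 4.08
position: [0.413, 0.1655, 0.0676]
tool_rot: [[0.983, 0.186, 0.0], [0.186, -0.983, 0.0], [0.0, 0.0, -1.0]]
force: [-1.9, -0.7, 4.5]
finger_gap: 0.0593
gripper_force: 26.7
```

servo_tool(
  increments=[
    {"x":1,"y":0,"z":-2,"turn":0},
    {"x":3,"y":0,"z":-6,"turn":0},
    {"x":5,"y":0,"z":-10,"turn":0},
    {"x":5,"y":0,"z":-10,"turn":0},
  ],
  fingers=77,
)

```text
clock: 4.58
position: [0.4183, 0.1664, 0.0777]
tool_rot: [[0.983, 0.186, 0.001], [0.186, -0.983, 0.0], [0.001, -0.0, -1.0]]
force: [0.4, 0.7, -1.2]
finger_gap: 0.0594
gripper_force: 15.0
```

Run:
```python
from h import *
s=st()
```

```text
t 4.58 tcp [0.4183 0.1664 0.0777] yaw 0.1867 F [ 0.42  0.69 -1.23] T [-0.    0.06 -0.03] gap 59.4 grip 15.037270188331604 q [ 0.2  -0.03  2.1   0.    1.06  1.59] tilt [ 0.0006 -0.0001]
```

The tool carries only half the weight, so the crate is pivoting about its toe in the light grip. I continue to about 12° and then grip firmly.

servo_tool(
  increments=[
    {"x":3,"y":0,"z":-5,"turn":0},
    {"x":6,"y":0,"z":-10,"turn":0},
    {"x":9,"y":0,"z":-16,"turn":0},
    {"x":13,"y":0,"z":-22,"turn":0},
    {"x":17,"y":0,"z":-29,"turn":0},
    {"x":17,"y":0,"z":-29,"turn":0},
  ],
)

```text
clock: 5.32
position: [0.4355, 0.1697, 0.1072]
tool_rot: [[0.983, 0.186, 0.002], [0.186, -0.983, 0.0], [0.002, -0.0, -1.0]]
force: [0.5, -0.1, -2.2]
finger_gap: 0.0598
gripper_force: 15.0
```

servo_tool(
  increments=[
    {"x":0,"y":0,"z":0,"turn":0},
    {"x":0,"y":0,"z":0,"turn":0},
    {"x":0,"y":0,"z":-10,"turn":0},
    {"x":0,"y":0,"z":-20,"turn":0},
    {"x":0,"y":0,"z":-20,"turn":0},
  ],
  fingers=255,
)

```text
clock: 5.95
position: [0.4354, 0.1697, 0.1276]
tool_rot: [[0.983, 0.186, 0.002], [0.186, -0.983, 0.0], [0.002, -0.0, -1.0]]
force: [-0.0, -0.3, -2.4]
finger_gap: 0.0588
gripper_force: 64.6
```

Run:
```python
from h import *
s=st()
im=robot.read_camera("side");cv2.imwrite("pics/s1.png",cv2.resize(im[180:400,130:340],None,fx=2.7,fy=2.7,interpolation=cv2.INTER_CUBIC))
```

```text
t 5.95 tcp [0.4354 0.1697 0.1276] yaw 0.1868 F [-0.03 -0.31 -2.44] T [-0.02  0.27 -0.05] gap 58.8 grip 64.62684631347656 q [ 0.2  -0.06  2.03  0.    1.17  1.59] tilt [ 0.0023 -0.0001]
```

View pics/s1.png

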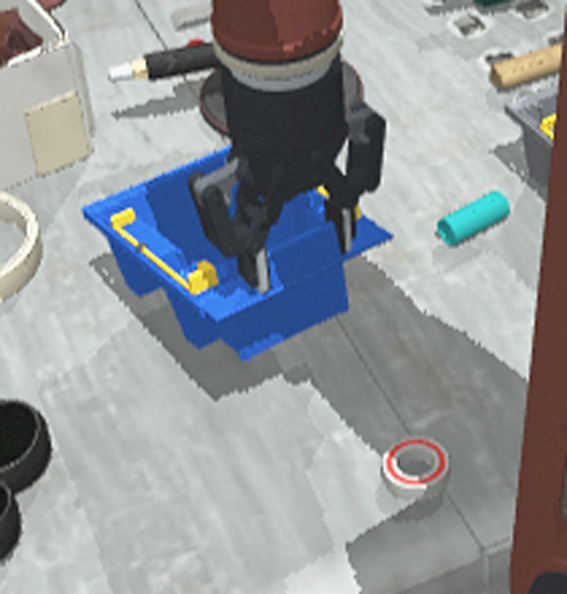

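Run:
```python
from h import *
s=robot.read_state();c=robot.camera_info("side")
uv=(np.array([[83,211],[219,320],[393,237]])+.5)/2.7-.5+[130,180]
L=np.array([[.1,.072,.07],[-.122,.072,.07],[-.122,-.072,.07]])-[-.117,0,.085]
def pose(q,L):
    th=q[3];c_,s_=np.cos(th),np.sin(th)
    M=np.c_[c_*L[:,0]+s_*L[:,2],L[:,1],-s_*L[:,0]+c_*L[:,2]]
    return world([q[0],q[1],.1867],M)+[0,0,q[2]]
z0=s["position"][2]+.018
f=lambda q:np.r_[(proj("side",pose(q,L),c)-uv).ravel(),(q[:3]-[*s["position"][:2],z0])/.002]
r=least_squares(f,[.435,.17,z0,.2]);print(r.x,np.degrees(r.x[3]),r.fun.round(2))
```

```text
[0.43406267 0.16716832 0.14390046 0.22345539] 12.803050755796106 [-1.38  0.43 -0.77  0.35  0.87 -1.13 -0.49 -1.2  -0.56]
```

The crate hangs from the firm grip, tilted toe-down by about 12° (side fit from rim corners at crop (83,211), (219,320), (393,237)). Now I lift it and turn it half round.

servo_tool(
  increments=[
    {"x":0,"y":0,"z":-25,"turn":0},
    {"x":0,"y":5,"z":-60,"turn":-0.1},
    {"x":5,"y":20,"z":-95,"turn":-0.26},
    {"x":12,"y":40,"z":-115,"turn":-0.43},
    {"x":20,"y":62,"z":-122,"turn":-0.6},
    {"x":30,"y":85,"z":-122,"turn":-0.77},
    {"x":40,"y":108,"z":-122,"turn":-0.94},
    {"x":50,"y":131,"z":-122,"turn":-1.11},
    {"x":60,"y":154,"z":-122,"turn":-1.28},
    {"x":70,"y":178,"z":-122,"turn":-1.45},
  ],
)

```text
clock: 7.25
position: [0.5367, 0.0068, 0.2478]
tool_rot: [[-0.072, 0.997, -0.0], [0.997, 0.072, -0.0], [-0.0, -0.0, -1.0]]
force: [-0.9, 0.0, -1.9]
finger_gap: 0.0589
gripper_force: 65.1
```

Run:
```python
from h import *
s=st();print((s["tool_rot"].T@(np.array([.6402,-.1534,.250])-s["position"])*1e3).round(1))
```

```text
t 7.25 tcp [0.5367 0.0068 0.2478] yaw 1.6425 F [-0.88  0.02 -1.87] T [-0.19 -0.04  0.03] gap 58.9 grip 65.07338047027588 q [-0.13 -0.    1.74 -0.    1.41 -0.21] tilt [-0.0001 -0.0005]
[-167.2   91.8   -2.2]
```

servo_tool(
  increments=[
    {"x":-15,"y":9,"z":0,"turn":-0.17},
    {"x":-33,"y":18,"z":0,"turn":-0.35},
    {"x":-52,"y":28,"z":0,"turn":-0.53},
    {"x":-72,"y":38,"z":0,"turn":-0.71},
    {"x":-92,"y":50,"z":0,"turn":-0.89},
    {"x":-112,"y":60,"z":0,"turn":-1.07},
    {"x":-130,"y":70,"z":0,"turn":-1.25},
    {"x":-147,"y":80,"z":0,"turn":-1.43},
    {"x":-160,"y":88,"z":0,"turn":-1.58},
    {"x":-167,"y":92,"z":0,"turn":-1.62},
  ],
)

```text
clock: 8.5
position: [0.6395, -0.1538, 0.2474]
tool_rot: [[-0.993, -0.117, -0.001], [-0.117, 0.993, 0.0], [0.001, 0.0, -1.0]]
force: [-0.4, 0.3, -2.4]
finger_gap: 0.0584
gripper_force: 65.1
```

servo_tool(
  increments=[
    {"x":0,"y":0,"z":10,"turn":0},
    {"x":0,"y":0,"z":25,"turn":0},
    {"x":0,"y":0,"z":40,"turn":0},
    {"x":0,"y":0,"z":50,"turn":0},
    {"x":0,"y":0,"z":50,"turn":0},
    {"x":0,"y":0,"z":50,"turn":0},
  ],
)

```text
clock: 9.25
position: [0.6395, -0.153, 0.1988]
tool_rot: [[-0.993, -0.115, 0.001], [-0.115, 0.993, -0.0], [-0.001, -0.0, -1.0]]
force: [1.1, -0.8, -0.5]
finger_gap: 0.0584
gripper_force: 65.1
```

Run:
```python
from h import *
s=st();p=[.525,-.167,.1175]
print("tcp in grey mm",local(p,s["position"])*1e3)
im=robot.read_camera("top");b=im[150:320,300:470]
im2=robot.read_camera("side")
cv2.imwrite("pics/t2.png",cv2.resize(b,(600,600),interpolation=cv2.INTER_CUBIC));cv2.imwrite("pics/s2.png",im2)
```

```text
t 9.25 tcp [ 0.6395 -0.153   0.1988] yaw -3.0263 F [ 1.1  -0.77 -0.51] T [ 0.01 -0.2   0.03] gap 58.4 grip 65.05796313285828 q [-0.35  0.32  1.47 -0.    1.35 -2.04] tilt [-0.0007 -0.0004]
tcp in grey mm [[115.39405582   0.45428274]]
```

View pics/t2.png

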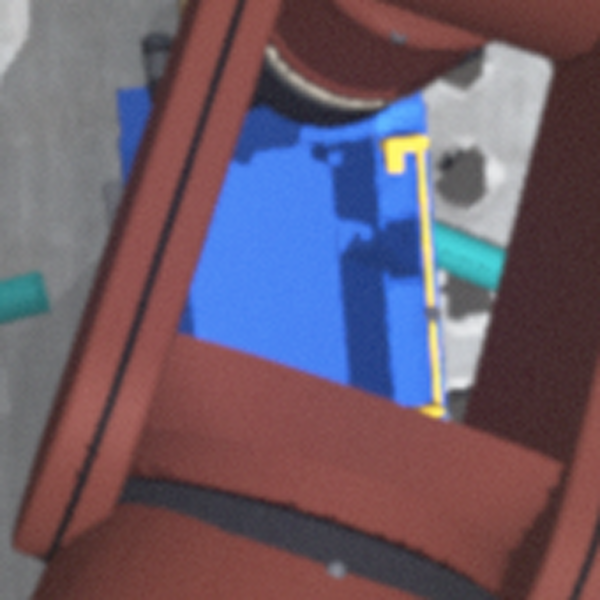

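The top view is largely hidden by the arm, but the blue crate hangs over the grey one, turned half round, with its lug strip running from (400,150) to (440,410). I'll lower it slowly and watch the force.

servo_tool(
  increments=[
    {"x":0,"y":0,"z":4,"turn":0.002},
    {"x":0,"y":0,"z":8,"turn":0.002},
    {"x":0,"y":0,"z":10,"turn":0.002},
    {"x":0,"y":0,"z":12,"turn":0.002},
    {"x":0,"y":0,"z":12,"turn":0.002},
  ],
)

```text
clock: 9.98
position: [0.6391, -0.153, 0.186]
tool_rot: [[-0.994, -0.113, -0.0], [-0.113, 0.994, 0.0], [0.0, 0.0, -1.0]]
force: [0.6, -0.6, -1.7]
finger_gap: 0.0587
gripper_force: 65.1
```

servo_tool(
  increments=[
    {"x":0,"y":0,"z":2,"turn":0},
    {"x":0,"y":0,"z":4,"turn":0},
    {"x":0,"y":0,"z":4,"turn":0},
    {"x":0,"y":0,"z":4,"turn":0},
  ],
)

```text
clock: 10.48
position: [0.6393, -0.153, 0.1823]
tool_rot: [[-0.994, -0.113, 0.0], [-0.113, 0.994, -0.0], [-0.0, -0.0, -1.0]]
force: [-0.0, 1.1, -2.0]
finger_gap: 0.0585
gripper_force: 65.1
```

Run:
```python
from h import *
s=st();p=[.525,-.167,.1175]
print("tcp in grey mm",local(p,s["position"])*1e3)
```

```text
t 10.47 tcp [ 0.6393 -0.153   0.1823] yaw -3.0284 F [-0.03  1.14 -1.98] T [ 0.06 -0.16  0.02] gap 58.5 grip 65.07327675819397 q [-0.35  0.33  1.48  0.    1.33 -2.04] tilt [-0. -0.]
tcp in grey mm [[115.12957174   0.50864982]]
```

servo_tool(
  increments=[
    {"x":0,"y":-0.5,"z":1,"turn":-0.004},
    {"x":0,"y":-0.5,"z":3,"turn":-0.004},
    {"x":0,"y":-0.5,"z":4,"turn":-0.004},
    {"x":0,"y":-0.5,"z":4,"turn":-0.004},
  ],
)

```text
clock: 10.98
position: [0.6393, -0.1535, 0.1783]
tool_rot: [[-0.993, -0.117, -0.0], [-0.117, 0.993, 0.0], [0.0, 0.0, -1.0]]
force: [-0.3, -0.8, -1.5]
finger_gap: 0.0585
gripper_force: 65.2
```

Run:
```python
from h import *
s=st()
```

```text
t 10.97 tcp [ 0.6393 -0.1535  0.1783] yaw -3.0244 F [-0.28 -0.8  -1.46] T [-0.05 -0.08 -0.04] gap 58.5 grip 65.17698526382446 q [-0.36  0.34  1.49 -0.    1.32 -2.04] tilt [0.0001 0.    ]
```

servo_tool(
  increments=[
    {"x":0,"y":0,"z":1,"turn":0},
    {"x":0,"y":0,"z":2,"turn":0},
    {"x":0,"y":0,"z":2,"turn":0},
    {"x":0,"y":0,"z":2,"turn":0},
  ],
)

```text
clock: 11.48
position: [0.6395, -0.1535, 0.1765]
tool_rot: [[-0.993, -0.117, 0.0], [-0.117, 0.993, -0.0], [-0.0, -0.0, -1.0]]
force: [0.2, 0.4, 0.0]
finger_gap: 0.0587
gripper_force: 65.3
```

Run:
```python
from h import *
s=st();p=[.525,-.167,.1175]
print("tcp in grey mm",local(p,s["position"])*1e3)
```

```text
t 11.47 tcp [ 0.6395 -0.1535  0.1765] yaw -3.0243 F [0.25 0.4  0.02] T [-0.13 -0.05  0.06] gap 58.7 grip 65.30120730400085 q [-0.36  0.34  1.49 -0.    1.31 -2.04] tilt [-0.0004 -0.0002]
tcp in grey mm [[ 1.15248578e+02 -5.80913557e-02]]
```

Contact: the wrist moment has dropped from -0.27 to about -0.05 N m, at the predicted height. I'll press slightly and slide in under the hooks.

servo_tool(
  increments=[
    {"x":1.5,"y":0,"z":0.5,"turn":0},
    {"x":3,"y":0,"z":0.5,"turn":0},
    {"x":4.5,"y":0,"z":0.5,"turn":0},
    {"x":6,"y":0,"z":0.5,"turn":0},
    {"x":6,"y":0,"z":0.5,"turn":0},
  ],
)

```text
clock: 12.1
position: [0.6334, -0.1545, 0.176]
tool_rot: [[-0.993, -0.117, 0.0], [-0.117, 0.993, -0.001], [-0.0, -0.001, -1.0]]
force: [1.1, -1.1, 0.8]
finger_gap: 0.0586
gripper_force: 65.4
```

Run:
```python
from h import *
s=st()
```

```text
t 12.1 tcp [ 0.6334 -0.1545  0.176 ] yaw -3.0243 F [ 1.14 -1.08  0.81] T [-0.29 -0.16  0.19] gap 58.6 grip 65.40663599967957 q [-0.36  0.32  1.51 -0.    1.31 -2.05] tilt [-0.0002 -0.0006]
```

servo_tool(
  increments=[
    {"x":1.5,"y":0,"z":0,"turn":0},
    {"x":3,"y":0,"z":0,"turn":0},
    {"x":4,"y":0,"z":0,"turn":0},
    {"x":4,"y":0,"z":0,"turn":0},
  ],
)

```text
clock: 12.6
position: [0.6295, -0.1549, 0.176]
tool_rot: [[-0.993, -0.117, 0.001], [-0.117, 0.993, -0.001], [-0.0, -0.001, -1.0]]
force: [3.0, -1.4, 1.6]
finger_gap: 0.0584
gripper_force: 65.5
```

Run:
```python
from h import *
s=st();p=[.525,-.167,.1175]
print("tcp in grey mm",local(p,s["position"])*1e3)
```

```text
t 12.6 tcp [ 0.6295 -0.1549  0.176 ] yaw -3.0243 F [ 3.04 -1.38  1.62] T [-0.55 -0.33  0.43] gap 58.4 grip 65.5064857006073 q [-0.36  0.32  1.52 -0.    1.31 -2.05] tilt [-0.0005 -0.0006]
tcp in grey mm [[105.21133683  -0.23855181]]
```

A one-sided sideways and backward load is building at the -y toe foot, so it's touching the tongue off-centre. I'll back out and read the load there before shifting sideways.

servo_tool(
  increments=[
    {"x":-3,"y":0,"z":0,"turn":0},
    {"x":-6,"y":0,"z":0,"turn":0},
    {"x":-6,"y":0,"z":0,"turn":0},
    {"x":-6,"y":0,"z":0,"turn":0},
  ],
)

```text
clock: 13.1
position: [0.6352, -0.1535, 0.1755]
tool_rot: [[-0.993, -0.117, -0.001], [-0.117, 0.993, 0.001], [0.0, 0.001, -1.0]]
force: [-0.8, -0.9, -0.8]
finger_gap: 0.0586
gripper_force: 65.3
```

Run:
```python
from h import *
s=st()
```

```text
t 13.1 tcp [ 0.6352 -0.1535  0.1755] yaw -3.0247 F [-0.78 -0.87 -0.84] T [-0.25  0.2   0.05] gap 58.6 grip 65.2845311164856 q [-0.36  0.33  1.5   0.    1.31 -2.05] tilt [0.0004 0.0011]
```

servo_tool(
  increments=[
    {"x":0,"y":-1.5,"z":-0.5,"turn":0},
    {"x":0,"y":-1.5,"z":-0.5,"turn":0},
    {"x":0,"y":-1.5,"z":-0.5,"turn":0},
  ],
)

```text
clock: 13.48
position: [0.6355, -0.1552, 0.1763]
tool_rot: [[-0.993, -0.117, 0.0], [-0.117, 0.993, 0.001], [-0.0, 0.001, -1.0]]
force: [-0.3, 1.1, 0.2]
finger_gap: 0.0587
gripper_force: 65.3
```

Run:
```python
from h import *
s=st()
im=robot.read_camera("wrist");cv2.imwrite("pics/w3.png",im)
```

```text
t 13.47 tcp [ 0.6355 -0.1552  0.1763] yaw -3.0245 F [-0.27  1.1   0.18] T [ 0.15  0.08 -0.14] gap 58.7 grip 65.28032541275024 q [-0.36  0.33  1.5   0.    1.31 -2.05] tilt [-0.0001  0.0005]
```

View pics/w3.png

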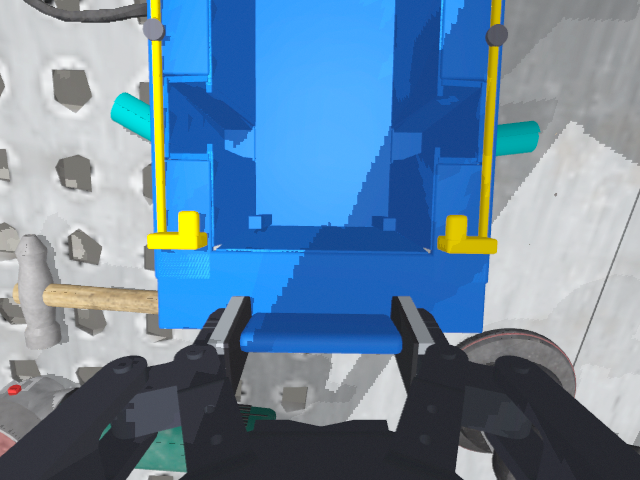

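Wrist view: the tab is held between the pads at (241..401, 335). The crate's mid-line drifts right towards the toe, with the strips' middle going from about column 322 at row 235 to 327 at row 30. That suggests a small yaw in the grip, toe towards +y. I'll quantify it from the yellow strips, using the earlier level view as a reference.

```bash
cat > yaw.py <<'E'
from h import *
import pickle
from scipy.spatial.transform import Rotation as Ro
def lines(im,rows,xl,xr):
    b,g,r=[im[...,i].astype(int) for i in range(3)];m=(r>150)&(g>130)&(b<90)
    out=[]
    for lo,hi in (xl,xr):
        P=[(np.flatnonzero(m[v,lo:hi]).mean()+lo,v) for v in rows if 0<m[v,lo:hi].sum()<14]
        P=np.array(P);k=np.polyfit(P[:,1],P[:,0],1);res=P[:,0]-np.polyval(k,P[:,1]);k=np.polyfit(P[abs(res)<1.5][:,1],P[abs(res)<1.5][:,0],1)
        out.append(k)
    return out
def est(im,c,s,rows,xl,xr,tilt,up):
    k=lines(im,rows,xl,xr);R=s["tool_rot"];o=s["position"]+[0,0,up]
    flip=R@np.diag([1,-1,-1])
    r0,r1=rows[0],rows[-1]
    def f(q):
        d,e,ro,w=q
        B=flip@Ro.from_euler("ZYX",[d,np.radians(tilt),ro]).as_matrix()
        res=[]
        # blue +y is image left
        for sg,kk in((1,k[0]),(-1,k[1])):
            P=np.array([[x,sg*w,.078] for x in(-.06,.03)])-[-.117,0,.085]
            u=proj("w",P@B.T+o+flip@[0,e,0],c)
            res+=list(u[:,0]-np.polyval(kk,u[:,1]))
        return np.array(res)
    r=least_squares(f,[0,0,0,.068],x_scale=[.01,.002,.01,.002]);return r.x,np.abs(r.fun).max(),k
if __name__=="__main__":
    c,s=pickle.load(open("w2.pkl","rb"))
    up=.0850-s["position"][2]
    c3=robot.camera_info("wrist");s3=robot.read_state()
    pickle.dump((c3,s3),open("w3.pkl","wb"))
    im2=cv2.imread("pics/w2.png")
    # level view: tab not under tcp -> shift origin
    s2=dict(s);t=[.4136,.1651];s2["position"]=np.array([t[0],t[1],s["position"][2]])
    print("w2",est(im2,c,s2,range(180,300),(222,275),(365,418),0,up))
    for tl in (11,12,13): print("w3",tl,est(cv2.imread("pics/w3.png"),c3,s3,range(60,225),(145,180),(470,505),tl,.0175))
E
python3 yaw.py
```

```text
w2 (array([ 0.00530323, -0.01046638,  0.43106589,  0.071442  ]), np.float64(0.00813069926391563), [array([7.60477037e-02, 2.20661289e+02]), array([-5.19044715e-02,  4.01588836e+02])])
w3 11 (array([-0.01085238,  0.06256332, -1.13538187,  0.14361651]), np.float64(0.5103823551395124), [array([3.04571956e-02, 1.54831846e+02]), array([-5.88464724e-02,  4.96128926e+02])])
w3 12 (array([-0.01135297, -0.06545277,  1.12287485,  0.14663638]), np.float64(0.4563504157024454), [array([3.04571956e-02, 1.54831846e+02]), array([-5.88464724e-02,  4.96128926e+02])])
w3 13 (array([-0.00362994, -0.06729446,  1.12677743,  0.14914981]), np.float64(1.3857524315847627), [array([3.04571956e-02, 1.54831846e+02]), array([-5.88464724e-02,  4.96128926e+02])])
```

```bash
sed -i 's/return np.array(res)/return np.array(res+[ro\/.005])/' yaw.py; python3 yaw.py
```

```text
w2 (array([ 5.32809806e-03, -1.10763481e-03, -9.63356576e-12,  6.56850861e-02]), np.float64(0.007528013291732805), [array([7.60477037e-02, 2.20661289e+02]), array([-5.19044715e-02,  4.01588836e+02])])
w3 11 (array([-1.49601946e-02, -6.94549967e-04,  5.01437621e-08,  6.33906577e-02]), np.float64(0.49546449516799385), [array([3.04571956e-02, 1.54831846e+02]), array([-5.88464724e-02,  4.96128926e+02])])
w3 12 (array([-1.50699589e-02, -7.01228819e-04,  4.09421373e-08,  6.41964011e-02]), np.float64(0.444842562860174), [array([3.04571956e-02, 1.54831846e+02]), array([-5.88464724e-02,  4.96128926e+02])])
w3 13 (array([-1.51803843e-02, -7.07919105e-04,  3.86341226e-07,  6.49929144e-02]), np.float64(1.3513917524697376), [array([3.04571956e-02, 1.54831846e+02]), array([-5.88464724e-02,  4.96128926e+02])])
```

The crate sits yawed by -0.015 rad in the fingers, so the toe is about 3 mm to +y. I'll raise it a little, correct the turn and side offset, and lower it again.

servo_tool(
  increments=[
    {"x":-1,"y":0,"z":-3,"turn":0},
    {"x":-1,"y":1,"z":-3,"turn":-0.015},
    {"x":-1,"y":1,"z":-3,"turn":-0.015},
    {"x":-1,"y":1,"z":-3,"turn":-0.015},
  ],
)

```text
clock: 14.02
position: [0.6364, -0.1543, 0.1792]
tool_rot: [[-0.991, -0.132, -0.0], [-0.132, 0.991, 0.0], [0.0, 0.0, -1.0]]
force: [-0.1, -0.7, -2.9]
finger_gap: 0.0583
gripper_force: 65.1
```

Run:
```python
from yaw import *
s=st();c=robot.camera_info("wrist");im=robot.read_camera("wrist")
print(est(im,c,s,range(60,225),(145,180),(470,505),12,.0175)[:2],local([.525,-.167,.1175],s["position"])*1e3)
```

```text
t 14.03 tcp [ 0.6364 -0.1543  0.1792] yaw -3.0093 F [-0.14 -0.66 -2.87] T [-0.05 -0.17  0.02] gap 58.3 grip 65.10684370994568 q [-0.36  0.33  1.49 -0.    1.32 -2.06] tilt [0.0001 0.    ]
(array([-1.33511274e-02, -8.15172349e-04,  1.39240457e-08,  6.35175920e-02]), np.float64(0.2706774806038652)) [[112.08409622  -0.47741131]]
```

servo_tool(
  increments=[
    {"x":0,"y":0,"z":1.5,"turn":0},
    {"x":0,"y":0,"z":3,"turn":0},
    {"x":0,"y":0,"z":3,"turn":0},
    {"x":1.5,"y":0,"z":3,"turn":0},
    {"x":3,"y":0,"z":3,"turn":0},
    {"x":4.5,"y":0,"z":3,"turn":0},
    {"x":6,"y":0,"z":3,"turn":0},
    {"x":6,"y":0,"z":3,"turn":0},
  ],
)

```text
clock: 15.08
position: [0.6302, -0.1552, 0.1762]
tool_rot: [[-0.991, -0.132, -0.0], [-0.132, 0.991, 0.0], [0.0, 0.0, -1.0]]
force: [-0.2, -0.4, -1.1]
finger_gap: 0.0587
gripper_force: 65.3
```

Run:
```python
from h import *
s=st();print(local([.525,-.167,.1175],s["position"])*1e3)
```

```text
t 15.07 tcp [ 0.6302 -0.1552  0.1762] yaw -3.0095 F [-0.23 -0.41 -1.1 ] T [-0.12  0.02  0.06] gap 58.7 grip 65.32142758369446 q [-0.36  0.32  1.51 -0.    1.31 -2.07] tilt [0.0003 0.0001]
[[105.87426931  -0.58078632]]
```

servo_tool(
  increments=[
    {"x":1.3,"y":0,"z":0,"turn":0},
    {"x":2.6,"y":0,"z":0,"turn":0},
    {"x":4,"y":0,"z":0,"turn":0},
    {"x":4,"y":0,"z":0,"turn":0},
  ],
)

```text
clock: 15.58
position: [0.6263, -0.1557, 0.1762]
tool_rot: [[-0.991, -0.132, -0.0], [-0.132, 0.991, 0.0], [0.0, 0.0, -1.0]]
force: [1.4, 0.0, -0.3]
finger_gap: 0.0584
gripper_force: 65.4
```

Run:
```python
from h import *
s=st();print(local([.525,-.167,.1175],s["position"])*1e3)
```

```text
t 15.57 tcp [ 0.6263 -0.1557  0.1762] yaw -3.0094 F [ 1.36  0.04 -0.28] T [-0.15  0.05  0.04] gap 58.4 grip 65.35169720649719 q [-0.37  0.31  1.52 -0.    1.31 -2.07] tilt [0.0003 0.    ]
[[101.90890395  -0.64935991]]
```

servo_tool(
  increments=[
    {"x":1,"y":0,"z":0,"turn":0},
    {"x":2,"y":0,"z":0,"turn":0},
    {"x":2,"y":0,"z":0,"turn":0},
  ],
)

```text
clock: 15.95
position: [0.6248, -0.1559, 0.1766]
tool_rot: [[-0.991, -0.132, 0.001], [-0.132, 0.991, -0.0], [-0.001, -0.0, -1.0]]
force: [2.0, 0.1, 1.2]
finger_gap: 0.0585
gripper_force: 65.4
```

Run:
```python
from h import *
s=st();print(local([.525,-.167,.1175],s["position"])*1e3)
```

```text
t 15.95 tcp [ 0.6248 -0.1559  0.1766] yaw -3.0094 F [2.04 0.15 1.24] T [-0.03 -0.21  0.07] gap 58.5 grip 65.41752934455872 q [-0.37  0.31  1.53  0.    1.31 -2.07] tilt [-0.0008 -0.0002]
[[100.39895872  -0.67999158]]
```

servo_tool(
  increments=[
    {"x":0.5,"y":0,"z":0,"turn":0},
    {"x":1,"y":0,"z":0,"turn":0},
    {"x":1,"y":0,"z":0,"turn":0},
  ],
)

```text
clock: 16.32
position: [0.6237, -0.156, 0.1765]
tool_rot: [[-0.991, -0.132, 0.001], [-0.132, 0.991, -0.0], [-0.001, -0.0, -1.0]]
force: [2.6, 1.1, 1.7]
finger_gap: 0.0588
gripper_force: 65.4
```

Run:
```python
from h import *
s=st();print(local([.525,-.167,.1175],s["position"])*1e3)
```

```text
t 16.32 tcp [ 0.6237 -0.156   0.1765] yaw -3.0094 F [2.61 1.06 1.75] T [ 0.02 -0.38  0.04] gap 58.8 grip 65.41653513908386 q [-0.37  0.3   1.53  0.    1.31 -2.07] tilt [-0.0007 -0.0002]
[[99.35158332 -0.69427198]]
```

Both sides are now loaded evenly with about 3 N backward at a toe x of about -73.7 mm. That agrees with the hook posts (shift of about +4 to +5 mm), so the toe is home. I'll ease the grip so the tab can pivot, then let the tab end down along the arc.

servo_tool(
  increments=[
    {"x":0,"y":0,"z":0,"turn":0},
    {"x":0,"y":0,"z":0,"turn":0},
    {"x":-2,"y":0,"z":3,"turn":0},
    {"x":-4.1,"y":-0.1,"z":6,"turn":0},
    {"x":-6.2,"y":-0.1,"z":9.2,"turn":0},
    {"x":-6.2,"y":-0.1,"z":9.2,"turn":0},
  ],
  fingers=77,
)

```text
clock: 17.08
position: [0.6295, -0.1553, 0.1664]
tool_rot: [[-0.991, -0.132, -0.001], [-0.132, 0.991, 0.0], [0.001, 0.0, -1.0]]
force: [2.7, 0.6, -0.2]
finger_gap: 0.0597
gripper_force: 15.2
```

Run:
```python
from h import *
s=st();print(local([.525,-.167,.1175],s["position"])*1e3)
```

```text
t 17.07 tcp [ 0.6295 -0.1553  0.1664] yaw -3.0093 F [ 2.67  0.64 -0.17] T [ 0.07 -0.33  0.02] gap 59.7 grip 15.235865414142609 q [-0.36  0.33  1.52 -0.    1.29 -2.07] tilt [0.0009 0.0003]
[[105.1520953   -0.61638744]]
```

servo_tool(
  increments=[
    {"x":-2,"y":0,"z":3.2,"turn":0},
    {"x":-3.9,"y":0,"z":6.4,"turn":0},
    {"x":-5.7,"y":-0.1,"z":9.6,"turn":0},
    {"x":-7.5,"y":-0.1,"z":12.8,"turn":0},
    {"x":-9.3,"y":-0.1,"z":16,"turn":0},
    {"x":-11,"y":-0.1,"z":19.4,"turn":0},
    {"x":-11,"y":-0.1,"z":19.4,"turn":0},
  ],
)

```text
clock: 17.95
position: [0.6402, -0.154, 0.147]
tool_rot: [[-0.991, -0.132, -0.001], [-0.132, 0.991, 0.0], [0.001, 0.0, -1.0]]
force: [0.5, -0.1, 0.4]
finger_gap: 0.0595
gripper_force: 15.1
```

Run:
```python
from h import *
s=st();print(local([.525,-.167,.1175],s["position"])*1e3)
```

```text
t 17.95 tcp [ 0.6402 -0.154   0.147 ] yaw -3.0094 F [ 0.49 -0.09  0.35] T [-0.05  0.04 -0.05] gap 59.5 grip 15.080190896987915 q [-0.36  0.37  1.51 -0.    1.27 -2.06] tilt [0.0013 0.0004]
[[115.90949139  -0.55623916]]
```

servo_tool(
  increments=[
    {"x":-1,"y":0,"z":2,"turn":0},
    {"x":-2,"y":0,"z":4,"turn":0},
    {"x":-3.2,"y":0,"z":6.5,"turn":0},
    {"x":-3.2,"y":0,"z":6.5,"turn":0},
  ],
)

```text
clock: 18.45
position: [0.6436, -0.1535, 0.1408]
tool_rot: [[-0.991, -0.132, -0.001], [-0.132, 0.991, 0.0], [0.001, 0.0, -1.0]]
force: [-0.3, 0.8, -1.6]
finger_gap: 0.0598
gripper_force: 15.0
```

Run:
```python
from h import *
s=st();print(local([.525,-.167,.1175],s["position"])*1e3)
```

```text
t 18.45 tcp [ 0.6436 -0.1535  0.1408] yaw -3.0094 F [-0.27  0.78 -1.62] T [-0.02  0.19  0.02] gap 59.8 grip 15.026653110980988 q [-0.35  0.38  1.51 -0.    1.26 -2.06] tilt [0.0006 0.0003]
[[119.35666724  -0.49195973]]
```

servo_tool(
  increments=[
    {"x":-0.7,"y":0,"z":1.3,"turn":0},
    {"x":-1.4,"y":0,"z":2.6,"turn":0},
    {"x":-1.4,"y":0,"z":2.6,"turn":0},
  ],
)

```text
clock: 18.82
position: [0.6452, -0.1534, 0.1385]
tool_rot: [[-0.991, -0.132, -0.0], [-0.132, 0.991, 0.0], [0.0, 0.0, -1.0]]
force: [-0.9, -0.4, -0.7]
finger_gap: 0.0596
gripper_force: 15.1
```

Run:
```python
from h import *
s=st();print(local([.525,-.167,.1175],s["position"])*1e3)
```

```text
t 18.82 tcp [ 0.6452 -0.1534  0.1385] yaw -3.0094 F [-0.94 -0.37 -0.69] T [-0.04  0.21  0.01] gap 59.6 grip 15.050750076770782 q [-0.35  0.38  1.5   0.    1.25 -2.06] tilt [0. 0.]
[[120.94416378  -0.54216464]]
```

servo_tool(
  increments=[
    {"x":0,"y":0,"z":0,"turn":0},
    {"x":0,"y":0,"z":0,"turn":0},
    {"x":0,"y":0,"z":0,"turn":0},
    {"x":0,"y":0,"z":-10,"turn":0},
    {"x":0,"y":0,"z":-40,"turn":0},
    {"x":0,"y":0,"z":-90,"turn":0},
    {"x":0,"y":0,"z":-90,"turn":0},
  ],
  fingers=40,
)

```text
clock: 19.7
position: [0.6482, -0.1545, 0.2358]
tool_rot: [[-0.991, -0.132, 0.01], [-0.132, 0.991, -0.004], [-0.01, -0.005, -1.0]]
force: [0.6, -0.7, 1.3]
finger_gap: 0.0719
gripper_force: 0.0
```

servo_tool(
  increments=[
    {"x":40,"y":0,"z":0,"turn":0},
    {"x":-40,"y":0,"z":-30,"turn":0},
    {"x":-60,"y":0,"z":-60,"turn":0},
    {"x":-60,"y":0,"z":-60,"turn":0},
    {"x":-60,"y":0,"z":-60,"turn":0},
  ],
)

```text
clock: 20.32
position: [0.7043, -0.1454, 0.288]
tool_rot: [[-0.991, -0.132, -0.001], [-0.132, 0.991, 0.0], [0.001, 0.0, -1.0]]
force: [-0.5, 0.1, -1.1]
finger_gap: 0.0721
gripper_force: 0.0
```

Run:
```python
from h import *
import pickle
s=st();c=robot.camera_info("wrist");im=robot.read_camera("wrist");t=robot.read_camera("side")
pickle.dump((c,s),open("w4.pkl","wb"));cv2.imwrite("pics/w4.png",im);cv2.imwrite("pics/s4.png",t)
```

```text
t 20.32 tcp [ 0.7043 -0.1454  0.288 ] yaw -3.0091 F [-0.45  0.11 -1.09] T [-0.05 -0.02  0.03] gap 72.1 grip 0.0 q [-0.31  0.42  1.17 -0.    1.55 -2.02] tilt [0.0009 0.0003]
```

View pics/w4.png

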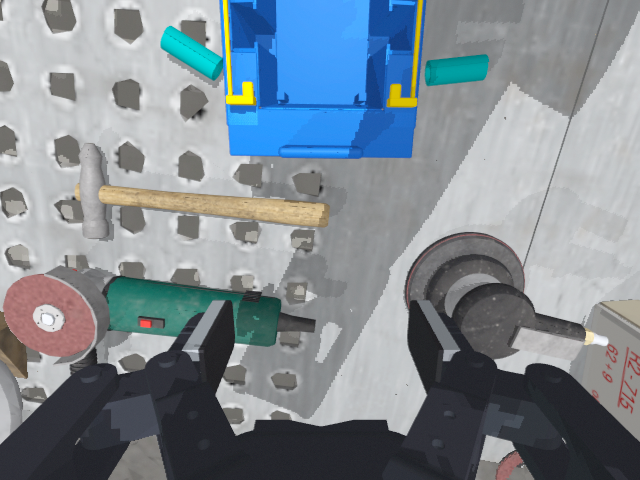

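Final view: the blue crate stands on the grey one with rim corners at (230,156) and (411,157) and its tab at (281..362,152). The gripper is clear, and the hammer at (200,200) and turquoise rolls at (190,53) and (456,69) are undisturbed. A quick numeric check follows.

Run:
```python
from h import *
import pickle
c,s=pickle.load(open("w4.pkl","rb"))
for z in(.13,.14,.15):
    P=back("w",[[229.5,156.5],[412,157.5]],z,c);print(z,"width",np.linalg.norm(P[1]-P[0])*1e3,"grey frame",(local([.525,-.167,.1175],P)*1e3).round(1).tolist())
# grey crate motion: compare marker/bench from side? rim of grey hidden; hook strip yaw
im=cv2.imread("pics/w4.png")
from yaw import lines
print(lines(im,range(5,80),(215,240),(405,430)))
```

```text
0.13 width 146.8527663548123 grey frame [[127.6, -72.9], [126.3, 73.9]]
0.14 width 141.97014772104492 grey frame [[126.8, -70.5], [125.5, 71.5]]
0.15 width 137.0875290872776 grey frame [[126.0, -68.1], [124.8, 69.0]]
[array([5.70412518e-02, 2.24864267e+02]), array([-7.90469417e-02,  4.19919972e+02])]
```

```bash
python3 -c "
from rig import robot
print(robot.hand_in())"
```

```text
the job is handed in; nothing more can be done
None
```

The blue crate now stands level on the grey one, turned half round with its toe under the hooks and its heel behind the stops, about 4 mm and 0.5 mm off centre along and across it by the last picture. The gripper is clear and the job is handed in, but no verdict came back, and I could not see the grey crate's shift (estimated under 2 mm) or its rolls after stacking.

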